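# Hold the test rig's key switch on

### The arm

A 7-joint arm with a two-finger parallel gripper is mounted at the origin on a cart in front of the work surface, level with it; the furniture and walls round the work are solid. World frame = base frame: x ahead of the robot, y to its left, z up, the work surface at z = 0. Lengths are in mm, angles in rad, forces in N, time in s.
With the tool pointing down it reaches from about 400 to 900 mm from the base axis. Payload 5.6 kg.
Tool frame: the origin (TCP) lies midway between the tips of the shut fingers; the grasp point (between the pads) lies 19 mm behind it; z points along the fingers, y is the line along which they close (so a half turn about z gives the same grasp; the last joint's range is limited). The gripper opens to 92 mm and grips with 3 to 60 N. Pads are 20 mm wide; open, the fingers measure 128 mm over their backs; the gripper's body (75 mm by 189 mm) begins 69 mm behind the grasp point.
Start: joints at [-1.3, 0.468, -0.012, 1.603, 0.006, 1.071, -0.056], TCP at [200.68, 618.253, 214.592] pointing down, gripper open.
Joint ranges: [-2.53, 2.53], [-0.31, 2.02], [-1.57, 1.55], [0.28, 2.44], [-1.29, 4.43], [0.15, 1.84], [-2.92, 2.92]. Speed limits (rad/s): [2.57, 2.57, 3.14, 3.14, 3.14, 3.14, 3.14].

### API

Orientations are given as a rotation vector (axis times angle).
In Python, from cell import robot, grip, kin, viewer gives the robot as it stands. Calls block until the motion is done:
- robot.movep(position, orientation): joint-space move of the TCP to a pose.
- robot.servo_line(position, feed=150, rotation=None): straight line of the TCP; rotation=None keeps the orientation; feed is the mean speed in mm/s.
- robot.goto_joints(angles): joint-space move.
- grip(opening, newtons=None): opening from 0.0 (shut) to 1.0 (fully open); newtons is the grip in N (None keeps the last); returns when the fingers have stopped.
- robot.hold(seconds).
- kin.ik(position, orientation): joint angles nearest the present ones, or None.
- robot.observe(): the state.
- viewer.read_camera(name): name is "scene" or "side" or "wrist"; returns the picture (480x640x3 uint8, red, green, blue); there is no depth.
- viewer.camera_info(name): a dict with "camera_matrix" (3x3 intrinsics, pixels), "R" (3x3) and "t" (3): a world point X has camera coordinates R X + t. Camera axes: x right, y down, z forward; pixel columns grow to the right and rows downward; lengths in mm; the calibration is good to about 2 mm. The wrist camera is an equidistant fisheye: a pixel r from the principal point sees the ray r / f radians off the axis. A picture is of the moment at which its call begins: read the wrist's pose just before it. camera_info takes no time and is no camera call; for the wrist camera it gives the pose at the moment of the call.
A pose or a line that the arm cannot do raises robot.IKError and nothing moves.
- robot.job_done(): hands the job in; it is judged then, once.
Trained networks look in the newest picture that a camera, given by its name, has taken for a name from the list of things; names that differ only in an ending like _2 or _b are one class to them, and where a whole thing is asked for, a point or a joint stands for the part that bears it (a point fixed in the world has none). Each returns a list of dicts, best first, with "confidence" (0 to 1); they miss things now and then, are a little off and sometimes report something else, mostly with a low value. They report only what shows in the picture. A call takes as long as a camera call. They do not tell look-alikes from the thing itself.
- viewer.silhouettes(name, camera): "mask" (480x640 bool, what is visible of it).
- viewer.pinpoint(name, camera): "at" ([x, y, z] in mm, in the coordinates of the camera as it stood for that picture, good to about 4 mm: a listed point, or the origin of a listed thing).
The state is a dict: "t": time; "joints": joint angles; "joint_velocities": joint speeds; "joint_torque": joint torques, N m; "tcp_pos": TCP position; "tcp_rot": TCP orientation; "contact_force": force on the tool from outside, world axes, zero at the start; "wrist_torque": the same for the moment, N m; "grip_width": opening from 0.0 (shut) to 1.0 (fully open); "grip_force": force on a finger pad.
Only numpy, scipy, OpenCV 4.12 (cv2) and the standard library are available. Lean on these libraries where they do the work, as an engineer would, in place of code of your own. Each camera call takes 0.05 s, during which the arm holds its last target. There are 200 camera calls.

### The job

Take the red key from its yellow parking block and push it fully home in the keyhole of the grey key switch; if it hangs up on the sticky tumbler, keep a light push on it and rock it left and right until it drops in. Then turn it a quarter turn clockwise, as far as it goes, and finish while holding it there against the return spring, still gripped and fully in. Leave the other things on the bench where they are.

Things in the scene. Friction and masses are not known exactly. Their poses are not given: they have to be found in the camera images.
- key_bow (a point): centre of the red bow (handle) of the upright key: where to grip. Bow 34 mm (key x) x 10 mm (key y) x 32 mm high; its centre is 52.5 mm, its underside 36.5 mm above the key's tip. z points up along the key, x along the flat width of bow and bit. A half turn about z leaves the key the same. 60 g
- key_tip (a point): centre of the key's lower end, same axes as the bow. The lowest 12 mm are a flat steel bit 24 mm (x) x 6 mm (y), lower edges rounded 1 mm; between bit and bow is a round steel shank 6.8 mm thick
- dock_slot (a point): centre of the slot mouth in the top of the yellow parking block (fixed, 56 mm x 48 mm, 40 mm high). x along the slot (25.6 mm long, 7.6 mm wide, 26.5 mm deep). The parked key stands on the slot's floor, bow 10 mm above the block's top, and lifts straight up
- key_switch: grey key switch, a fixed box 100 mm (x) x 130 mm (y) x 60 mm high with a 40 mm square brass keyhole plate in its top; origin at the centre of its underside, under the keyhole. Two pilot lamps 3 mm high stand 58 mm from the keyhole on the far side (+x)
- keyhole (a point): centre of the bow-tie keyhole, level with the switch's top. x: the line of the key's flat width on entry. Sides countersunk at 45 degrees over the upper 4 mm, then a throat down to 12 mm: 1 mm play round the bit, and the key can rock about 0.55 rad either way. Key fully home: tip 26.5 mm below this point, bow's underside 10 mm above it
- tumbler_top (a point): point on the keyhole axis, 12.5 mm below the switch's top, where the steel tumbler begins (axes of the switch, not the tumbler's). Its slot stands up to 0.5 rad off line either way (angle not given), held by friction (0.06 N m), and stops the key here unless turned within about 0.1 rad of it: push lightly (about 6 N) and rock the key to find it
- turn_axis (a point): point on the keyhole axis at the floor, 26.5 mm below the switch's top, where the tip rests when home. Only when home can the key turn: clockwise from above, taking the tumbler along, to a stop about 1.55 rad from entry, against a return spring (about 0.18 N m at the stop; let go, it springs back over 40 degrees)
- carton: bystander: small orange and white part carton, 76 x 53 x 62 mm high, loose; origin at the centre of its underside
- coupling: bystander: grey pipe coupling standing on end, 44 mm across, 41 mm high, loose; origin at the centre of its underside
- tee: bystander: dark iron pipe tee, 66 x 61 x 49 mm high, loose; origin at the centre of its underside
- octagon: bystander: grey octagonal junction box, 65 mm across, 38 mm high, loose; origin at the centre of its underside
Not all that is in view belongs to the job. Of the things that look like the part that bears key_bow, the smaller one is meant. There is more than one size of the key_switch; the one meant has the size given above.

How it is judged (in metres and radians):
On the way, in this order (a step that is already met when the one before it is completed fails the run):
1. the key is lifted out of the parking block (z of key_tip in the frame of dock_slot above 0.005 m), for 0.1 s.
2. the key is fully home in the key switch, not yet turned (z of key_tip in the frame of keyhole below -0.024 m and horizontal distance between key_tip and keyhole below 0.004 m and angle between key_bow's own z axis and vertical below 0.15 rad and angle between the x axis of key_bow and the x axis of keyhole, either way round below 0.75 rad), for 0.05 s.
At the end, for the whole second after the job is handed in: Key fully home (tip at least 23.5 mm below the switch's top, within 4 mm of the axis, upright within 0.15 rad), turned clockwise at least 1.31 rad (75 degrees) from the line on which it entered, and still gripped by the fingers (over 2 N), held against the spring (z of key_tip in the frame of keyhole below -0.0235 m and horizontal distance between key_tip and keyhole below 0.004 m and angle between key_bow's own z axis and vertical below 0.15 rad and angle between the x axis of key_bow and the x axis of keyhole, either way round above 1.31 rad and contact force between the fingers and key above 2 N); the arm keeps its last pose, push and grip.
It fails at once if a bystander is moved by more than 20 mm (distance of any of carton, coupling, tee, octagon from where it was at the start of the episode above 0.02 m).
It also fails if it takes over 58 s, if anything falls off the work surface, if the arm or the gripper's body presses on something with over 40 N, if the wrist force passes 120 N, or if a joint passes its speed limit or range.

## Working session

There is one attempt and no reset: what is moved stays moved. The work goes in short steps, each a Python script; the robot and the scene stay as the last script left them, time stands still between calls to the robot, and variables do not carry over. Pictures are saved under pics/ and viewed, at most 10 in all, crops included, and the job is handed in when it is done.

```bash
ls; mkdir -p pics
cat > h.py <<'E'
import numpy as np, cv2
from cell import robot, grip, kin, viewer
from scipy.spatial.transform import Rotation as Rn
def pin(n,c):
    i=viewer.camera_info(c); R=np.array(i["R"]);t=np.array(i["t"])
    return [(round(d["confidence"],2),(R.T@(np.array(d["at"])-t)).round(1)) for d in viewer.pinpoint(n,c)]
E
python3 - <<'E'
from h import *
ims=[]
for c in("scene","side"):
    im=viewer.read_camera(c); cv2.imwrite(f"pics/{c}0.png",im[:,:,::-1])
    for n in("key_bow","dock_slot","keyhole","key_switch","carton","coupling","tee","octagon"):
        print(c,n,pin(n,c))
    i=viewer.camera_info(c); print(np.array(i["camera_matrix"]).tolist(), (-np.array(i["R"]).T@np.array(i["t"])).round(0))
o=robot.observe();print(o["t"],o["tcp_rot"],o["contact_force"])
E
```

```text
pics
scene key_bow [(0.58, array([ 431.2, -265.9,   76.4])), (0.5, array([ 518.5, -189.2,   64.6]))]
scene dock_slot [(0.64, array([ 515.8, -179.8,   42.3]))]
scene keyhole [(0.59, array([489.6, 137.1,  62.1])), (0.57, array([442.6, -33. ,  43.5])), (0.35, array([ 651.8, -163.3,    4.6]))]
scene key_switch [(0.88, array([488.3, 138.2,  -2.9])), (0.65, array([452.6, -37.3,  -1.5]))]
scene carton [(0.73, array([637.5,  -7.4,  -2. ]))]
scene coupling []
scene tee [(0.85, array([ 636.5, -318.2,   -0.9])), (0.72, array([ 650.7, -159.2,    4.3]))]
scene octagon [(0.77, array([645.1, 142.9,  -3. ])), (0.47, array([490.9, 140.6,  -2.8]))]
[[504.17894428215527, 0.0, 318.23362951011745], [0.0, 504.17894428215527, 241.42587072072558], [0.0, 0.0, 1.0]] [ -33. -548.  722.]
side key_bow [(0.83, array([ 427.1, -259.4,   76.6])), (0.76, array([ 513.1, -183. ,   68.1])), (0.72, array([489.4, 139.2,  46.2]))]
side dock_slot [(0.87, array([ 511.1, -181. ,   41.8]))]
side keyhole [(0.75, array([446.6, -37.6,  44.9])), (0.63, array([490.3, 140.1,  57.8])), (0.52, array([ 6.295e+02, -3.184e+02,  4.000e-01])), (0.28, array([ 513. , -188. ,   65.1]))]
side key_switch [(0.96, array([ 4.875e+02,  1.402e+02, -1.000e-01])), (0.67, array([444.2, -34. ,  -1.1])), (0.61, array([634.2,  -5.4,  -1.1]))]
side carton [(0.94, array([634.4,  -4.6,   0.7]))]
side coupling [(0.59, array([ 6.493e+02, -1.584e+02, -5.000e-01]))]
side tee [(0.74, array([ 631.6, -319.8,   -1.1])), (0.15, array([635.4,  -4.3,  -1.4]))]
side octagon [(0.73, array([645.3, 140. ,  -1.3]))]
[[436.13826396989975, 0.0, 314.04804704919354], [0.0, 436.13826396989975, 240.4908965485911], [0.0, 0.0, 1.0]] [ 425. -742.  591.]
0.9 [4.91011040e-01 3.10294709e+00 9.82134781e-05] [-0.49050962 -0.12420083  0.27828212]
```

View pics/scene0.png

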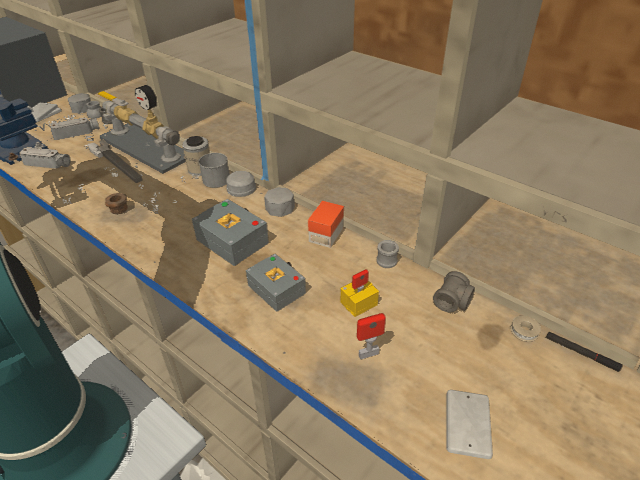

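View pics/side0.png

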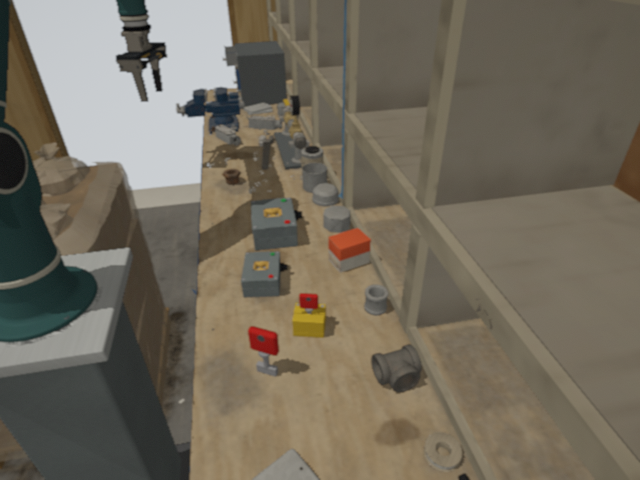

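The upright key in the yellow block is at scene (360,285), side (309,305). The larger look-alike key stands loose at (370,335). The 60 mm switch is the rear one at scene (231,228); the front one is smaller. Next I'll look at both from above with the wrist camera.

```bash
cat >> h.py <<'E'
def down(a): # tool x axis at yaw a, pointing down, y = a-90deg
    return (Rn.from_euler('z',a)*Rn.from_euler('x',np.pi)).as_rotvec()
def ray(u,v,i):
    K=np.array(i["camera_matrix"]);d=np.array([(u-K[0,2])/K[0,0],(v-K[1,2])/K[1,1]]);r=np.linalg.norm(d)
    c=np.r_[d/max(r,1e-9)*np.sin(r),np.cos(r)];R=np.array(i["R"]);return R.T@c,-R.T@np.array(i["t"])
def onz(u,v,i,z):
    d,o=ray(u,v,i);return o+d*(z-o[2])/d[2]
E
python3 - <<'E'
from h import *
import pickle
i=viewer.camera_info("wrist");o=robot.observe();R=Rn.from_rotvec(o["tcp_rot"])
print(R.as_matrix().round(2).tolist(), R.inv().apply(-np.array(i["R"]).T@np.array(i["t"])-o["tcp_pos"]), (R.inv().apply(np.array(i["R"])[2])))
for k,p in (("sw",(455,139,230)),("dk",(475,-183,220))):
    best=None
    for a in np.arange(-3.1,3.1,0.1):
        q=kin.ik(p,down(a))
        if q is not None:
            c=abs(np.array(q)-robot.observe()["joints"]).max()
            if best is None or c<best[0]: best=(c,a)
    print(k,best)
    robot.movep(p,down(best[1])); robot.hold(0.3)
    i=viewer.camera_info("wrist"); im=viewer.read_camera("wrist"); cv2.imwrite(f"pics/w_{k}.png",im[:,:,::-1])
    pickle.dump({a:np.array(i[a]) for a in("camera_matrix","R","t")},open(k+".pkl","wb"))
    for n in(("keyhole","key_switch") if k=="sw" else ("key_bow","dock_slot")): print(n,pin(n,"wrist"))
    o=robot.observe();print(o["t"],np.round(o["joints"],2),o["tcp_pos"])
E
```

```text
[[-0.95, 0.31, 0.0], [0.31, 0.95, 0.0], [-0.0, 0.0, -1.0]] [  70.15277046   -0.4969509  -170.31818308] [-0.24688603  0.00097844  0.96904403]
sw (np.float64(0.5024057867545147), np.float64(1.6000000000000045))
keyhole [(0.6, array([488.9, 141.9,  62.8]))]
key_switch [(0.58, array([489.1, 147.3,  -1.1])), (0.56, array([445.6, -34.6,  -2.3]))]
3.3083 [-0.81  0.15  0.49  2.03 -0.08  0.99 -0.25] [454.99507453 139.08929745 229.98504361]
dk (np.float64(0.38336020721219105), np.float64(0.9000000000000035))
key_bow [(0.8, array([ 426.6, -263.3,   75. ])), (0.64, array([ 513.3, -186.4,   68. ]))]
dock_slot [(0.82, array([ 512.2, -184.3,   39. ]))]
4.9833 [-0.43  0.28  0.87  1.98 -0.25  0.99 -0.11] [ 475.10109142 -182.71194159  220.01808566]
```

View pics/w_sw.png

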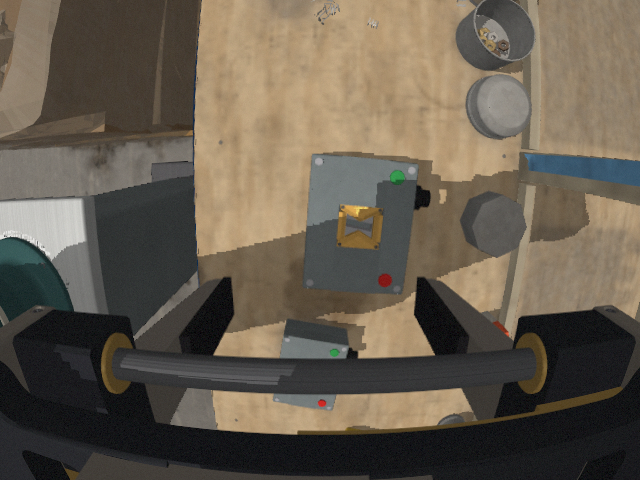

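View pics/w_dk.png

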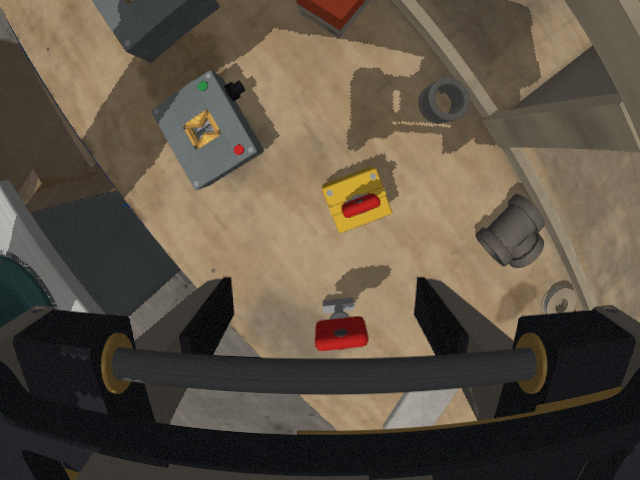

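Wrist pictures: switch top with screws at about (319,161), (412,170), (397,289) and (310,283), keyhole at about (359,228), lamps at (398,177) and (385,280). The parked key's bow is at (361,206). I'll make orthophotos for accurate pose and yaw.

```bash
cat > ortho.py <<'E'
from h import *
def ortho(img,i,c,z,s=4,w=75):
    n=2*w*s; g=np.arange(n)/s-w
    X,Y=np.meshgrid(c[0]+g,c[1]-g)  # right=+x, up=+y
    P=np.stack([X,Y,np.full_like(X,z)],-1)@i["R"].T+i["t"]
    r=np.hypot(P[...,0],P[...,1]);th=np.arctan2(r,P[...,2]);K=i["camera_matrix"]
    u=K[0,2]+K[0,0]*th*P[...,0]/r;v=K[1,2]+K[1,1]*th*P[...,1]/r
    return cv2.remap(img,u.astype('f4'),v.astype('f4'),cv2.INTER_LINEAR)
E
python3 - <<'E'
from ortho import *
import pickle
a=pickle.load(open("sw.pkl","rb"));b=pickle.load(open("dk.pkl","rb"))
A=ortho(cv2.imread("pics/w_sw.png"),a,(489,140),60); B=ortho(cv2.imread("pics/w_dk.png"),b,(513,-184),40,s=8,w=37.5)
C=ortho(cv2.imread("pics/w_dk.png"),b,(513,-184),82,s=8,w=37.5)
D=cv2.resize(A[120:480,120:480],(400,400)) # unused detail
cv2.imwrite("pics/o1.png",A);cv2.imwrite("pics/o2.png",np.hstack([cv2.resize(B,(400,400)),cv2.resize(C,(400,400))]))
def rect(m,s,c,w):
    m=cv2.morphologyEx(m.astype('u1'),cv2.MORPH_CLOSE,np.ones((9,9)))
    k=max(cv2.findContours(m,0,2)[0],key=cv2.contourArea);(x,y),wh,an=cv2.minAreaRect(k)
    return (c[0]+x/s-w,c[1]-y/s+w),np.array(wh)/s,-an
h=lambda I:cv2.cvtColor(I,cv2.COLOR_BGR2HSV)
H=h(B);print("dock",rect((abs(H[...,0].astype(int)-25)<7)&(H[...,1]>180),8,(513,-184),37.5))
H=h(C);print("bow",rect(((H[...,0]<8)|(H[...,0]>172))&(H[...,1]>150)&(H[...,2]>60),8,(513,-184),37.5))
H=h(A);m=(H[...,0]>10)&(H[...,0]<30)&(H[...,1]>150);m[:180]=0;m[420:]=0;m[:,:180]=0;m[:,420:]=0
print("plate",rect(m,4,(489,140),75))
E
```

```text
dock ((514.7802505493164, -181.10374069213867), array([55.36108398, 49.56378555]), -17.024667739868164)
bow ((514.7012481689453, -180.58840942382812), array([32.41087723, 12.88920307]), -17.727628707885742)
plate ((487.3868713378906, 141.2888946533203), array([40.39398193, 38.25537872]), -2.353296995162964)
```

View pics/o1.png

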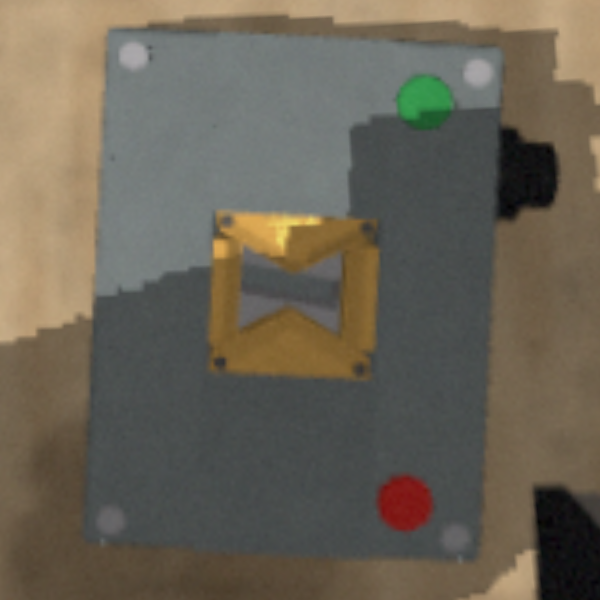

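View pics/o2.png

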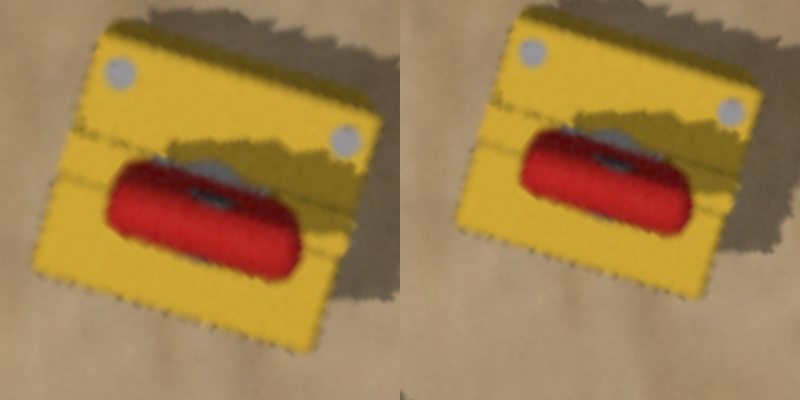

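Switch keyhole is at about (487.1, 141.3) with yaw −0.043. The tumbler slot shows as a dark band from (243,285) to (340,297), about −0.12 rad in world. The key is at about (514.3, −182.3) with yaw −0.304. Next, grasp and lift on the branch whose wrist range covers the turn.

Run:
```python
from h import *
KY=-0.304+np.pi; p=np.array([514.3,-182.3,0])
o0=robot.observe()
for a in (np.pi+.5,np.pi-.043,np.pi-.043-.8,np.pi-.043-1.65):
    q=kin.ik((487.1,141.3,51),down(a));print(round(a,2),None if q is None else np.round(q,2))
q=kin.ik(p+[0,0,49],down(KY));print(None if q is None else np.round(q,2))
if q is not None:
    grip(0.5,50); robot.movep(p+[0,0,130],down(KY)); 
    robot.servo_line(p+[0,0,48.5],feed=80)
    print(robot.observe()["contact_force"])
    grip(0.0,50); o=robot.observe(); print(o["t"],o["grip_width"]*92,o["grip_force"],o["contact_force"],o["wrist_torque"],np.round(o["joints"],2))
    im=viewer.read_camera("side");cv2.imwrite("pics/s1.png",cv2.resize(im[230:390,220:400,::-1],None,fx=3,fy=3))
```

```text
3.64 [-0.46  0.47  0.14  2.07 -0.11  0.6   1.82]
3.1 [-0.56  0.48  0.26  2.08 -0.21  0.61  1.37]
2.3 [-0.68  0.5   0.41  2.08 -0.33  0.62  0.68]
1.45 [-0.78  0.52  0.54  2.09 -0.44  0.64 -0.07]
[ 0.04  0.54  0.3   1.99 -0.25  0.65  1.77]
[-0.16931134 -0.45833137  0.39243716]
9.2083 9.644427853739584 50.000218749046326 [ 0.53623453 -0.3115454   0.7486427 ] [-0.00246809  0.02896143  0.00290201] [ 0.02  0.54  0.33  1.99 -0.27  0.65  1.79]
```

Run:
```python
from h import *
p=np.array([514.3,-182.3,0]); k=np.array([487.1,141.3,0]); a=np.pi-0.043
robot.servo_line(p+[0,0,90],feed=80); o=robot.observe();print(o["grip_width"]*92,o["contact_force"])
robot.servo_line(p+[0,0,150],feed=150)
robot.movep(k+[0,0,150],down(a)); robot.servo_line(k+[0,0,101],feed=100); robot.hold(.2)
o=robot.observe();print(o["t"],o["tcp_pos"],o["contact_force"],o["wrist_torque"])
im=[]
for c,(v,u) in (("scene",(160,160)),("side",(150,210))):
    I=viewer.read_camera(c)[:,:,::-1];im.append(cv2.resize(I[v:v+120,u:u+130],None,fx=3,fy=3,interpolation=cv2.INTER_CUBIC))
    print(c,pin("key_tip",c),pin("key_bow",c))
cv2.imwrite("pics/ins.png",np.hstack(im))
```

```text
9.714593998599039 [-0.23605449  0.18468024  0.17793564]
12.55 [487.63025854 141.41621971 101.66692033] [0.58324276 0.64914622 0.44982992] [ 0.00958808  0.05923139 -0.01603905]
scene [(0.55, array([ 432.6, -261.6,   -6.4])), (0.5, array([490.2, 141.4,  66.6]))] [(0.7, array([ 431.4, -265.5,   78.5])), (0.49, array([491.7, 135. , 116. ]))]
side [(0.9, array([ 432.2, -268.5,   -1.2])), (0.43, array([487.4, 141.5,  63.9])), (0.34, array([488.7, 142.7,  -0.7]))] [(0.92, array([ 429.2, -260.9,   75.8]))]
```

View pics/ins.png

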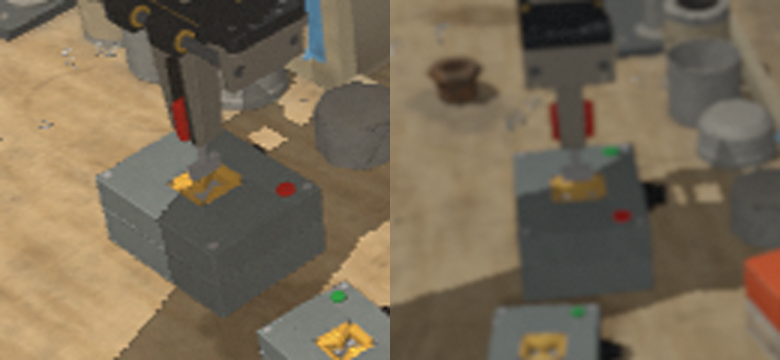

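The key hangs over the brass plate. In the side crop the bow sticks out about 6 px left of the finger and 12 px right, so I'll check the key's offset along the pads.

Run:
```python
from h import *
o=robot.observe(); R=Rn.from_rotvec(o["tcp_rot"]); print(o["tcp_pos"],R.as_matrix().round(3).tolist())
i=viewer.camera_info("side");K=np.array(i["camera_matrix"])
I=viewer.read_camera("side");H=cv2.cvtColor(I[170:215,250:300+130],cv2.COLOR_RGB2HSV)
m=((H[...,0]<8)|(H[...,0]>172))&(H[...,1]>150)&(H[...,2]>50)
for r in range(45):
    u=np.nonzero(m[r,130:190])[0]+380
    if len(u): print(170+r,u.min(),u.max(),len(u))
def pr(X):
    c=np.array(i["R"])@X+np.array(i["t"]);c=K@c;return (c[:2]/c[2]).round(1)
for x in(-17,17):
  for y in(-5,5):
    print(x,y,[pr(np.array(o["tcp_pos"])+np.array([x,y,z])) for z in(3,33)])
```

```text
[487.174009   141.37043744 101.19155704] [[-0.999, 0.043, 0.0], [0.043, 0.999, 0.0], [-0.0, 0.0, -1.0]]
-17 -5 [array([262.7, 197.9]), array([261.6, 186.2])]
-17 5 [array([262.3, 195.8]), array([261.2, 184.1])]
17 -5 [array([277.6, 196.2]), array([276.7, 184.5])]
17 5 [array([277. , 194.2]), array([276.1, 182.5])]
```

Run:
```python
from h import *
I=viewer.read_camera("side")
a=I[180:200,255:285].astype(int)
red=np.clip(a[...,0]-(a[...,1]+a[...,2])/2,0,None)
for r in range(0,20,1): print(180+r,red[r].astype(int).tolist())
```

```text
180 [30, 28, 26, 29, 31, 32, 29, 26, 22, 18, 13, 9, 7, 9, 9, 10, 9, 9, 15, 26, 32, 34, 33, 34, 33, 34, 33, 33, 33, 32]
181 [32, 31, 29, 29, 31, 33, 32, 30, 29, 25, 17, 10, 9, 7, 8, 9, 8, 9, 14, 26, 32, 34, 34, 33, 34, 33, 33, 32, 33, 32]
182 [28, 28, 26, 22, 23, 29, 32, 32, 32, 28, 20, 12, 8, 8, 10, 9, 8, 8, 14, 29, 37, 37, 35, 34, 33, 33, 34, 34, 34, 34]
183 [22, 22, 25, 21, 20, 25, 31, 35, 34, 32, 23, 12, 8, 8, 9, 9, 8, 9, 17, 37, 52, 49, 40, 34, 33, 34, 35, 34, 34, 33]
184 [23, 22, 23, 23, 23, 25, 30, 36, 44, 46, 32, 15, 8, 8, 9, 9, 9, 7, 16, 43, 72, 67, 46, 35, 34, 34, 34, 34, 34, 34]
185 [29, 23, 19, 23, 27, 28, 30, 40, 55, 65, 42, 17, 8, 9, 10, 9, 9, 8, 14, 39, 75, 78, 53, 38, 34, 33, 34, 34, 34, 34]
186 [29, 28, 25, 26, 30, 31, 33, 40, 62, 75, 47, 18, 8, 8, 8, 9, 8, 8, 13, 37, 70, 80, 55, 39, 34, 33, 33, 33, 34, 35]
187 [29, 31, 30, 32, 33, 32, 33, 40, 58, 75, 49, 19, 8, 8, 9, 8, 8, 8, 14, 36, 72, 80, 57, 39, 34, 33, 33, 33, 33, 35]
188 [25, 28, 31, 33, 33, 32, 33, 40, 57, 73, 53, 21, 8, 8, 8, 9, 9, 8, 14, 36, 70, 82, 57, 40, 33, 32, 31, 33, 33, 33]
189 [23, 29, 32, 32, 31, 31
[... 570 characters left out ...]
]
194 [31, 32, 31, 31, 30, 31, 30, 34, 43, 63, 66, 32, 12, 8, 9, 8, 8, 8, 11, 25, 58, 81, 66, 44, 35, 34, 33, 32, 31, 31]
195 [32, 32, 31, 31, 31, 31, 32, 34, 43, 64, 67, 37, 13, 7, 8, 8, 7, 8, 9, 21, 47, 62, 54, 42, 35, 34, 33, 32, 32, 32]
196 [33, 32, 31, 31, 31, 33, 32, 33, 41, 51, 53, 37, 15, 7, 8, 9, 9, 9, 9, 17, 34, 41, 40, 35, 34, 33, 32, 32, 32, 32]
197 [33, 33, 31, 32, 32, 31, 34, 33, 36, 38, 38, 32, 17, 8, 7, 9, 9, 9, 9, 14, 24, 30, 30, 29, 29, 29, 29, 28, 26, 25]
198 [34, 32, 32, 32, 32, 34, 33, 32, 30, 30, 29, 24, 14, 7, 7, 9, 9, 8, 7, 7, 12, 15, 14, 13, 13, 14, 12, 7, 4, 2]
199 [32, 30, 29, 29, 29, 28, 26, 23, 19, 18, 17, 11, 5, 3, 4, 5, 6, 4, 2, 1, 1, 1, 0, 0, 0, 0, 0, 0, 0, 0]
```

Relative to the fingers the bow is only about 0.8 mm off in +x. I'll shift by that and descend with force monitoring.

```bash
cat >> h.py <<'E'
K0=np.array([486.5,141.3,0]); A0=np.pi-0.043
def st(tag=""):
    o=robot.observe();f=o["contact_force"];w=o["wrist_torque"]
    print(tag,round(o["t"],2),np.round(o["tcp_pos"],2),"f",np.round(f,1),"w",np.round(w,2),flush=True);return o
E
python3 - <<'E'
from h import *
z=101.; a=A0-0.08
robot.servo_line(K0+[0,0,z],feed=40,rotation=down(a))
while z>81:
    z-=1; robot.servo_line(K0+[0,0,z],feed=25); o=robot.observe(); f=np.array(o["contact_force"])
    if np.linalg.norm(f)>8 or z%4==0: st(z)
    if np.linalg.norm(f)>15: break
E
```

```text
100.0 13.45 [486.46 141.27  99.9 ] f [ 0.2  0.3 -0.1] w [-0.04 -0.01 -0.01]
96.0 14.45 [486.46 141.29  95.93] f [-0.5  0.3 -0.6] w [ 0.02 -0.03  0.02]
92.0 15.45 [486.43 141.3   91.93] f [-0.1  1.2 -0.7] w [-0.   -0.05 -0.01]
88.0 16.45 [486.47 141.27  87.93] f [-0.3 -0.5 -0.6] w [-0.01 -0.01  0.03]
84.0 17.45 [486.45 141.29  83.93] f [-0.7 -0.3 -0.3] w [-0.01 -0.01 -0.  ]
```

Run:
```python
from h import *
z=81.; a=A0-0.08
while z>66:
    z-=0.5; robot.servo_line(K0+[0,0,z],feed=25); o=robot.observe(); f=np.array(o["contact_force"])
    if np.linalg.norm(f)>5 or z%4==0: st(z)
    if f[2]>6 or np.linalg.norm(f)>15: break
```

```text
80.0 18.7 [486.49 141.31  79.98] f [-0.2 -0.  -0.5] w [-0.01  0.04  0.  ]
76.0 20.7 [486.51 141.3   75.98] f [-0.1 -0.8 -0.9] w [ 0.02 -0.02  0.  ]
72.0 22.7 [486.51 141.3   71.97] f [ 0.7 -0.3 -1.5] w [-0.01 -0.08 -0.02]
68.0 24.7 [486.56 141.35  68.45] f [-1.2 -0.6  4.9] w [-0.12  0.33 -0.01]
67.5 24.95 [486.66 141.33  68.41] f [-3.2 -0.4  9.4] w [-0.19  0.61 -0.04]
```

Fully home (TCP z 68.4 against 68.5 expected), no tumbler hang-up. Turning clockwise about the key axis.

Run:
```python
from h import *
grip(0.0,60); C=np.array([487.1,141.3,0]); d=0.6; z=67.6
robot.hold(.15)
a=A0-0.08
while a>A0-1.54:
    a=max(a-0.1,A0-1.54)
    t=robot.observe()["t"]
    robot.servo_line(C+[d*-np.cos(a)*-1,d*np.sin(a),z],feed=25,rotation=down(a))
    o=st(round(a-A0,2))
    R=Rn.from_rotvec(o["tcp_rot"]).as_matrix();print("   yaw",round(np.arctan2(R[1,0],R[0,0])-A0,3),"dt",round(o["t"]-t,2))
    f=np.array(o["contact_force"])
    if np.hypot(f[0],f[1])>20 or f[2]>25: break
```

```text
-0.18 25.57 [487.1  141.63  68.41] f [-1.2 -0.3  6.9] w [-0.17  0.26  0.01]
   yaw -0.18 dt 0.25
-0.28 25.82 [487.08 141.55  68.41] f [-0.9 -1.3  8. ] w [-0.24  0.29  0.01]
   yaw -0.28 dt 0.25
-0.38 26.07 [487.15 141.65  68.4 ] f [-0.4 -0.8  7.8] w [-0.15  0.3   0.  ]
   yaw -0.38 dt 0.25
-0.48 26.32 [487.25 141.77  68.43] f [-1.1 -0.6  7. ] w [-0.19  0.3  -0.03]
   yaw -0.48 dt 0.25
-0.58 26.57 [487.32 141.9   68.42] f [-1.   0.9  7.9] w [-0.15  0.24 -0.01]
   yaw -0.58 dt 0.25
-0.68 26.82 [487.41 142.01  68.44] f [ 0.2 -0.5  6.9] w [-0.13  0.19  0.02]
   yaw -0.68 dt 0.25
-0.78 27.07 [487.48 142.13  68.43] f [-0.8  0.5  7.2] w [-0.08  0.25  0.05]
   yaw -0.78 dt 0.25
-0.88 27.32 [487.59 142.18  68.42] f [-1.2  0.9  7. ] w [-0.08  0.18 -0.02]
   yaw -0.88 dt 0.25
-0.98 27.57 [487.71 142.27  68.43] f [-0.5 -0.   5.9] w [-0.08  0.15  0.06]
   yaw -0.98 dt 0.25
-1.08 27.82 [487.82 142.33  68.43] f [-1.  -0.6  7.4] w [-0.02  0.11 -0.01]
   yaw -1.08 dt 0.25
-1.18 28.07 [487.96 142.39  68.44] f [-0.2 -0.   6.5] w [-0.06  0.1   0.03]
   yaw -1.18 dt 0.25
-1.28 28.32 [488.06 142.43  68.44] f [-0.1  1.1  5.4] w [-0.06  0.02  0.02]
   yaw -1.28 dt 0.25
-1.38 28.57 [488.19 142.47  68.44] f [-0.5  0.4  6.5] w [0.02 0.01 0.07]
   yaw -1.38 dt 0.25
-1.48 28.82 [488.35 142.43  68.44] f [0.3 0.4 6.2] w [-0.01 -0.02  0.04]
   yaw -1.48 dt 0.25
-1.54 29.07 [488.43 142.42  68.45] f [0.  1.  6.1] w [ 0.03 -0.01  0.14]
   yaw -1.54 dt 0.25
```

Run:
```python
from h import *
C=np.array([487.1,141.3,0]);a=A0-1.58
robot.servo_line(C+[.6*np.cos(a),.6*np.sin(a),67.6],feed=25,rotation=down(a)); robot.hold(.5)
o=st();print(Rn.from_rotvec(o["tcp_rot"]).as_matrix().round(3).tolist(),o["grip_width"]*92,o["grip_force"],robot.observe()["joint_velocities"])
im=[]
for c,(v,u) in (("scene",(160,160)),("side",(150,210))):
    I=viewer.read_camera(c)[:,:,::-1];im.append(cv2.resize(I[v:v+120,u:u+130],None,fx=3,fy=3,interpolation=cv2.INTER_CUBIC))
    print(c,pin("key_bow",c),pin("key_tip",c))
cv2.imwrite("pics/end.png",np.hstack(im))
cv2.imwrite("pics/endw.png",viewer.read_camera("wrist")[:,:,::-1])
```

```text
29.82 [488.48 142.42  68.44] f [ 1.  -0.2  6.2] w [ 0.02 -0.1   0.13]
[[0.052, 0.999, 0.003], [0.999, -0.052, 0.001], [0.001, 0.003, -1.0]] 9.578749208855545 60.0061959028244 [ 0.0009006  -0.00069598 -0.00021394 -0.00038072 -0.00182828  0.00134631
  0.00053223]
scene [(0.4, array([493.2, 133.2,  85.6]))] [(0.66, array([491.3, 139.1,  33.8])), (0.66, array([ 434. , -267.3,   -4.5]))]
side [(0.6, array([ 429.4, -260.9,   74.9])), (0.55, array([491.3, 138. ,  87.3]))] [(0.86, array([ 429.7, -264.8,    1.8])), (0.61, array([487.9, 143.1,  34.8]))]
```

View pics/end.png

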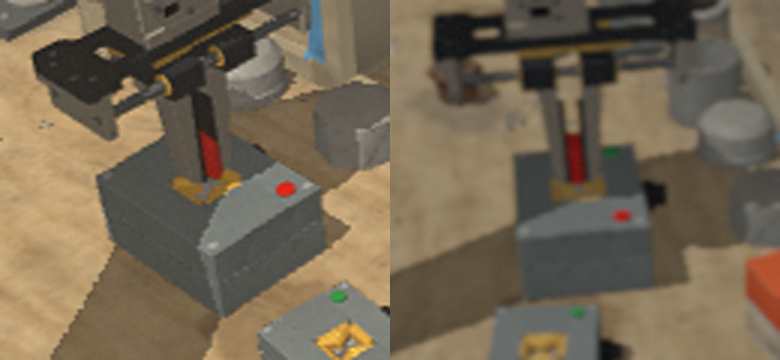

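View pics/endw.png

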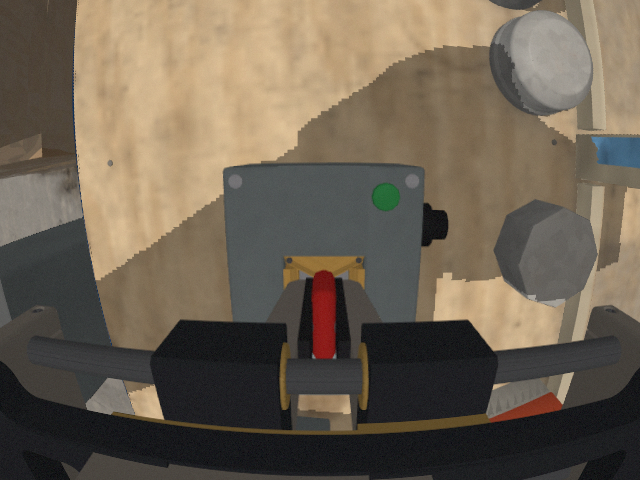

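The wrist view shows the red bow from (323,275) to (323,355), gripped flat between the pads, turned a quarter and seated over the brass plate. The lamps and bystanders are undisturbed. Handing in.

Run:
```python
from h import *
print(robot.job_done()); st()
```

```text
the job is handed in; nothing more can be done
None
the job is handed in; nothing more can be done
```

The job is handed in: by the arm's readings and pictures, the red key is fully home in the grey switch, turned about 1.58 rad clockwise to the stop and still gripped at 60 N with a light push (no verdict was returned); it dropped in without rocking, and the last pictures show no sign that anything else moved.

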